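# Take the left-hand clamp nut off the engraver's tool hone

## Robot

A 6-joint arm with a two-finger parallel gripper is mounted at the origin on the work surface. World frame = base frame: x ahead of the robot, y to its left, z up, the work surface at z = 0. Lengths are in m, angles in rad, forces in N, time in s.
With the tool pointing down it reaches from about 0.35 to 0.975 m from the base axis. Payload 4.9 kg.
Tool frame: the origin (TCP) lies at the very end of the fingers, on their centre line; the grasp point (between the pads) lies 19 mm behind it; x points along the fingers, y is the direction in which the jaws open and shut, and the axes are right-handed (so a half turn about x gives the same grasp; the last joint's range is limited). The gripper opens to 85 mm and grips with 20 to 120 N. Pads are 22 mm wide; open, the fingers measure 114 mm over their backs; the gripper's body (76 mm by 85 mm) begins 54 mm behind the grasp point. The pads swing forward as they close: fully open they stand 13 mm farther back than shut.
Start: joints at [-1.415, 0.053, 1.613, -0, 1.476, -0.119], TCP at [0.17, -0.602, 0.231] pointing down, gripper open.
Joint ranges: [-3.01, 3.01], [-1.01, 2.22], [0.06, 2.58], [-1.02, 4.17], [0.09, 2.62], [-3.14, 3.14]. Speed limits (rad/s): [2.57, 2.57, 3.14, 3.14, 3.14, 3.14].

## Interface

Orientations are given as a rotation vector (axis times angle).
In Python, from station import ctrl, get_image, calibration, finish_job, search_frame, cut_out, mark_of gives the robot as it stands. The module is installed in compiled form; this text tells all that it offers.
- The arm moves only by the tool arm_command, never from a script. Its argument "plan" is a list that holds one entry, the list of rows, each a list of 7 numbers: the shift along the tool's x, y, z in m, then the turn, a rotation vector about the tool's x, y, z in degrees, then the finger opening in m, from 0 to 0.0854. A call has 1 to 20 rows; each row shifts and turns the pose as measured when the row begins, along the tool's axes as they then stand; what a row does not reach is not made up. A row lasts 1/12 s, in which the tool goes at most 41.7 mm and 7.16 degrees, less where a joint would pass 70% of its speed; a pose out of reach is approached as far as the arm can. A call with a gripper value outside its range is refused whole. The fingers move at their own pace and stop on an object; "squeeze" is the grip in N (left out, the last holds). Time passes only in rows, so rows that do not move let the fingers close. It gives the time, the measured TCP pose, the force and the opening at its end, in the units of the state.
- ctrl.get_obs(): the state, without advancing time (a new reading comes with each control period).
- get_image(name): name is "scene" or "top" or "wrist"; returns the picture (420x560x3 uint8, red, green, blue); there is no depth.
- calibration(name): a dict with "fx", "fy", "cx", "cy" (pixels), "cam_to_world" (4x4, takes a point from camera to world coordinates); the wrist camera has in their place "hand_eye" (4x4, takes a point from camera to tool coordinates, whose origin is the TCP and whose axes are the tool frame's). Camera axes: x right, y down, z forward; pixel columns grow to the right and rows downward; lengths in m; the calibration is good to about 2 mm. The wrist camera is an equidistant fisheye: a pixel r from the principal point sees the ray r / f radians off the axis. A picture is of the moment at which its call begins: read the wrist's pose just before it. calibration takes no time and is no camera call.
- finish_job(): hands the job in, once; it reports no verdict.
Trained networks look in the newest picture that a camera, given by its name, has taken for a name from the list of things; names that differ only in an ending like _2 or _b are one class to them, and where a whole thing is asked for, a point or a joint stands for the part that bears it (a point fixed in the world has none). Each returns a list of dicts, best first, with "conf" (0 to 1); they miss things now and then, are a little off and sometimes report something else, mostly with a low value. They report only what shows in the picture. A call takes as long as a camera call. They do not tell look-alikes from the thing itself.
- search_frame(camera, thing): "at" ([x, y, z] in m, in the coordinates of the camera as it stood for that picture, good to about 4 mm: the middle of the surface that is visible of it).
- cut_out(camera, thing): "mask" (420x560 bool, what is visible of it).
- mark_of(camera, thing): "at" ([x, y, z] in m, in the coordinates of the camera as it stood for that picture, good to about 4 mm: a listed point, or the origin of a listed thing).
The state is a dict: "t": time; "q": joint angles; "dq": joint speeds; "effort": joint torques, N m; "tool_pos": TCP position; "tool_rot": TCP orientation; "contact_force": force on the tool from outside, world axes, zero at the start; "wrist_torque": the same for the moment, N m; "opening": finger opening in m.
Only numpy, scipy, OpenCV 4.12 (cv2) and the standard library are available. Lean on these libraries where they do the work, as an engineer would, in place of code of your own. Each camera call takes 0.05 s, during which the arm holds its last target. There are 200 camera calls.

## Task

The worn lap on the tool hone is to be changed. Undo the notched hexagon clamp nut in the middle of the lap - it has a left-hand thread, so it loosens clockwise; feel that it is easing, let it climb freely in the fingers as it turns, never force it, and do not pull hard on it while the thread still holds it. When it is off, stand it gently on its flange in the aluminium dish, and leave the tools and tins on the bench where they are.

Things in the scene. Friction and masses are not known exactly. Their poses are not given: they have to be found in the camera images.
- hone: tool hone: a grey cast box, 240 x 250 x 76 mm high, fixed to the bench; origin on the bench under the axis of the lap, z up, -x to its front (knob and switch), +y to its tool-holder post (15 mm thick, 125 mm from the lap's axis, top 151 mm above the bench, clamp block 30 mm wide on it)
- lap: the lap: a flat round aluminium disc, 150 mm across and 8 mm thick, level on top of the hone, sprung on a rubber washer; its top lies about 105 mm above the bench. Origin at the middle of its top. The tight nut squeezes it down 1 to 3 mm with 11 to 26 N; above 40 N from the nut counts as forced
- spindle: the hone's upright steel spindle, locked against turning, with a steep LEFT-HAND thread 20 mm across; its plain end, 13 mm thick, is 46 mm above its origin (on the axis, 105 mm above the bench). Nut against spindle: over 40 N at any time counts as forced, and so does over 18 N while the slack nut is being turned (fingers not giving way as it climbs)
- nut_mid (a point): clamp nut: plain steel hexagon, 36 mm across flats, 42 mm tall over all, the lowest 6 mm a round flange 51 mm across; corners notched at mid-height; about 0.25 kg. This point is on its axis, 21 mm above the flange's underside; its z is up, two of its six flats look to its +y and -y (the others every 60 degrees). It sits tight on the lap, screwed on the spindle
- nut_foot (a point): middle of the underside of the clamp nut's flange. Turned clockwise (from above) the nut climbs, and leaves the thread after half a turn or so; how far is only felt: while threaded it has 0 to 2 mm of up-and-down play and then holds hard. Once off the thread it must still be lifted about 30 mm straight up to clear the spindle's end
- dish_floor (a point): middle of the inner floor of the loose round aluminium dish: 4 mm above the bench, flat for about 64 mm round the middle, rim 156 mm across and 20 mm above the bench; 0.4 kg
- burin: burin (graver) with wooden mushroom handle, about 110 mm long and 25 mm high, lying between hone and dish; bystander, leave alone
- burin2: a second burin, to the right; bystander
- spare_lap: spare lap, a disc 125 mm across and 8 mm thick lying flat; bystander
- linen_tester: small folding magnifier, 34 x 34 x 40 mm, standing on the bench; bystander
- oil_bottle: amber bottle, 44 mm across, 110 mm tall; bystander
- ink_can: ink tin, 90 mm across, 75 mm tall; bystander
- ink_can2: dark ink tin, 90 mm across, 75 mm tall; bystander
- ink_knife: ink knife, 280 mm long, lying flat; bystander
- brayer: small hand roller, lying on the bench to the left; bystander
Mind the look-alikes: they are no part of the job. What is shaped like the part that bears nut_mid but orange or purple is not meant.

How it is judged:
By the outcome, as a careful person would: the job done as asked, in the order asked, and still so for the second after the job is handed in, with the robot touching nothing.
It also fails if it takes over 64 s, if anything falls off the work surface, if the arm or the gripper's body presses on something with over 40 N, if the wrist force passes 120 N, or if a joint passes its speed limit or range.

## Working session

There is one attempt and no reset: what is moved stays moved. The work goes in short steps, Python scripts to look and compute and a tool call to move; the robot and the scene stay as the last step left them, time stands still between calls to the robot, and variables do not carry over. Pictures are saved under pics/ and viewed, about 8 in all and at most 12, crops included, and the job is handed in when it is done.

Besides the shell and the picture viewer there is one more tool, called as name([rows], argument=value, ...), one row to a line, values as JSON. arm_command: Moves the arm, as the interface text tells. Its arguments: {"type":"object","properties":{"plan":{"type":"array","items":{"type":"array","items":{"type":"array","items":{"type":"number"}}}},"squeeze":{"type":"number"}},"required":["plan"]}

```bash
mkdir -p pics; cat > h.py <<'E'
import numpy as np, cv2
from scipy.spatial.transform import Rotation as R
from station import ctrl, get_image, calibration, finish_job, search_frame, cut_out, mark_of
def save(cam,name):
    im=get_image(cam); cv2.imwrite(f'pics/{name}.png',im[:,:,::-1]); return im
def T(cam):
    c=calibration(cam)
    if cam!='wrist': return np.array(c['cam_to_world'])
    o=ctrl.get_obs(); M=np.eye(4); M[:3,:3]=R.from_rotvec(o['tool_rot']).as_matrix(); M[:3,3]=o['tool_pos']
    return M@np.array(c['hand_eye'])
def w(cam,p): return (T(cam)@np.r_[p,1])[:3]
def pose():
    o=ctrl.get_obs(); return np.array(o['tool_pos']),R.from_rotvec(o['tool_rot'])
E
python3 - <<'E'
from h import *
for cam in ['top','scene']:
    save(cam,cam+'0')
    for n in ['nut_mid','dish_floor','spindle','hone']+(['oil_bottle','ink_can','burin'] if cam=='top' else []):
        for d in mark_of(cam,n)[:3]: print(cam,n,round(d['conf'],2),w(cam,d['at']).round(4))
o=ctrl.get_obs(); print(o['t'],o['tool_pos'],R.from_rotvec(o['tool_rot']).as_matrix().round(3),o['contact_force'])
E
```

```text
top nut_mid 0.75 [0.548  0.1868 0.1252]
top nut_mid 0.66 [ 0.5695 -0.0146  0.0219]
top nut_mid 0.52 [0.337  0.2312 0.0216]
top dish_floor 0.8 [ 0.5777 -0.2848  0.0096]
top hone 0.62 [0.5479 0.1861 0.0045]
top oil_bottle 0.54 [ 0.4169 -0.5911 -0.0017]
top ink_can 0.72 [8.019e-01 4.480e-02 6.000e-04]
top ink_can 0.69 [ 0.5466 -0.5293  0.0017]
top ink_can 0.67 [ 0.3846 -0.4797  0.003 ]
top burin 0.62 [ 0.3856 -0.4788  0.0017]
top burin 0.49 [ 0.5433 -0.0906 -0.0022]
top burin 0.49 [ 0.3501 -0.139  -0.001 ]
scene nut_mid 0.76 [ 0.6612 -0.0034  0.024 ]
scene nut_mid 0.74 [0.5484 0.1904 0.123 ]
scene nut_mid 0.73 [ 0.5689 -0.0118  0.0227]
scene dish_floor 0.71 [ 0.5805 -0.284   0.004 ]
scene dish_floor 0.5 [0.5473 0.1925 0.1069]
scene dish_floor 0.37 [ 0.5418 -0.0969  0.0023]
scene hone 0.87 [ 0.5455  0.1879 -0.001 ]
scene hone 0.72 [0.5463 0.1895 0.1055]
scene hone 0.69 [ 0.7977  0.0457 -0.0039]
0.65 [ 0.16962285 -0.60154717  0.23134581] [[ 0.     0.271 -0.962]
 [-0.    -0.962 -0.271]
 [-1.     0.    -0.   ]] [ 0.52454142 -0.13245469  0.31452239]
```

View pics/top0.png

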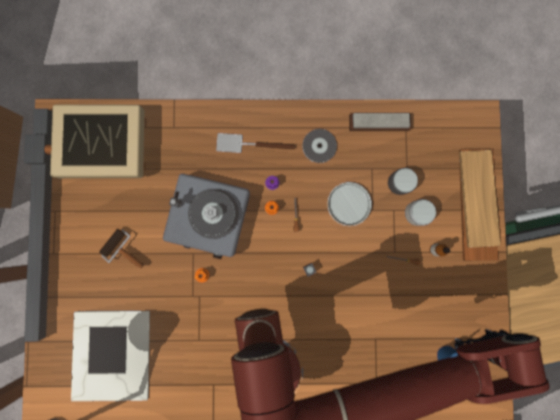

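View pics/scene0.png

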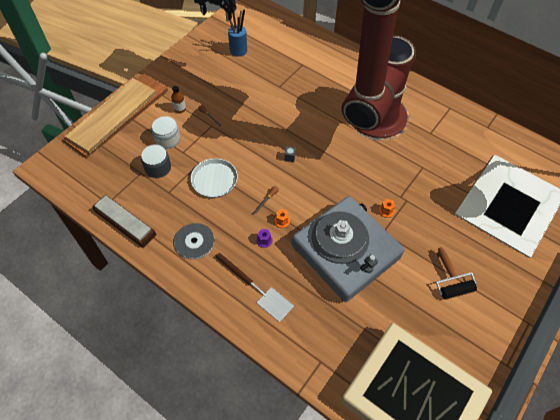

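The top view shows the hone with the nut at about (212,212) and the dish at (350,204). Orange look-alikes are at (271,208) and (202,275), and a purple one at (272,183). The scene view agrees: nut on the lap at (341,231), dish at (213,178). I'll move above the nut next.

arm_command([
  [[-0.012,-0.03,-0.0263,0,0,0,0.085],[-0.012,-0.03,-0.0263,0,0,0,0.085],[-0.012,-0.03,-0.0263,0,0,0,0.085],[-0.012,-0.03,-0.0263,0,0,0,0.085],[-0.012,-0.03,-0.0263,0,0,0,0.085],[-0.012,-0.03,-0.0263,0,0,0,0.085],[-0.012,-0.03,-0.0263,0,0,0,0.085],[-0.012,-0.03,-0.0263,0,0,0,0.085],[0,-0.03,-0.0263,0,0,0,0.085],[0,-0.03,-0.0263,0,0,0,0.085],[0,-0.03,-0.0263,0,0,0,0.085],[0,-0.03,-0.0263,0,0,0,0.085],[0,-0.03,-0.0263,0,0,0,0.085],[0,-0.03,-0.0263,0,0,0,0.085],[0,-0.03,-0.0263,0,0,0,0.085],[0,-0.03,-0.0263,0,0,0,0.085],[0,-0.03,-0.0263,0,0,0,0.085],[0,-0.03,-0.0263,0,0,0,0.085],[0,-0.03,-0.0263,0,0,0,0.085],[0,-0.03,-0.0263,0,0,0,0.085]],
])

```text
t: 2.32
tool_pos: [0.5222, 0.1369, 0.3355]
tool_rot: [2.1, 0.268, -2.061]
contact_force: [0.9, -0.8, 0.8]
opening: 0.0849
```

arm_command([
  [[0,-0.027,-0.025,0,0,0,0.085],[0,-0.015,-0.013,0,0,0,0.085],[0,0,0,-7.1,0,0,0.085],[0,0,0,-7.1,0,0,0.085],[0,0,0,-7.1,0,0,0.085],[0,0,0,-7.1,0,0,0.085],[0,0,0,-7.1,0,0,0.085],[0,0,0,-7.1,0,0,0.085],[0,0,0,-7.1,0,0,0.085],[0,0,0,-7.1,0,0,0.085],[0,0,0,-7.1,0,0,0.085],[0,0,0,-7.1,0,0,0.085],[0,0,0,-7.1,0,0,0.085],[0,0,0,-7.1,0,0,0.085],[0,0,0,-7.1,0,0,0.085],[0,0,0,-7.1,0,0,0.085],[0,0,0,-7.1,0,0,0.085],[0,0,0,-7.1,0,0,0.085],[0,0,0,-7.1,0,0,0.085],[0,0,0,-7.1,0,0,0.085]],
])

```text
t: 3.98
tool_pos: [0.55, 0.2008, 0.3346]
tool_rot: [0.492, 1.498, -0.483]
contact_force: [-1.3, -0.5, -0.2]
opening: 0.0849
```

```bash
python3 - <<'E'
from h import *
im=save('wrist','w1')
c=calibration('wrist'); print({k:np.round(v,4).tolist() for k,v in c.items()})
for n in ['nut_mid','nut_foot','spindle','lap']:
    for d in mark_of('wrist',n)[:2]: print(n,round(d['conf'],2),w('wrist',d['at']).round(4))
for d in cut_out('wrist','nut_mid')[:2]:
    m=d['mask']; ys,xs=np.nonzero(m); print(d['conf'],xs.min(),xs.max(),ys.min(),ys.max(),xs.mean(),ys.mean())
o=ctrl.get_obs(); print(o['t'],o['q'],o['tool_pos'],R.from_rotvec(o['tool_rot']).as_matrix().round(3),o['contact_force'])
E
```

```text
{'fx': 325.1923, 'fy': 325.1923, 'cx': 279.0634, 'cy': 210.9128, 'hand_eye': [[-0.0014, -0.3273, 0.9449, -0.1413], [1.0, 0.0006, 0.0017, 0.0], [-0.0011, 0.9449, 0.3273, -0.085], [0.0, 0.0, 0.0, 1.0]]}
nut_mid 0.95 [ 0.5674 -0.0097  0.0197]
nut_mid 0.87 [ 0.6567 -0.0107  0.0196]
nut_foot 0.89 [0.543  0.1918 0.1079]
nut_foot 0.88 [ 0.3384  0.2453 -0.0027]
spindle 0.53 [0.5446 0.1835 0.0979]
spindle 0.43 [ 0.5782 -0.2818 -0.0011]
0.93 164 196 228 263 179.83922462941848 245.05017103762827
0.87 190 227 7 42 208.0770010131712 24.29179331306991
4.2833 [ 0.22480488 -0.09249098  1.58629275 -0.00358743  1.63036619 -0.71429425] [0.55000693 0.20085861 0.3346178 ] [[ 0.018  0.591  0.807]
 [ 0.     0.807 -0.591]
 [-1.     0.011  0.014]] [-0.11468176 -0.48258484 -0.31344044]
```

View pics/w1.png

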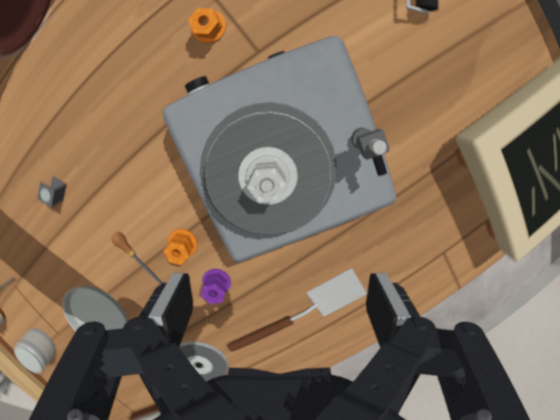

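```bash
cat >> h.py <<'E'
def rect(img,Tm,cx,cy,z,half,n=600):
    "orthographic patch at height z: column=+world x, row=+world y (n px over 2*half)"
    c=calibration('wrist')
    g=np.linspace(-half,half,n); X,Y=np.meshgrid(cx+g,cy+g)
    P=np.stack([X,Y,np.full_like(X,z),np.ones_like(X)],-1)@np.linalg.inv(Tm).T
    rho=np.hypot(P[...,0],P[...,1]); th=np.arctan2(rho,P[...,2])
    k=c['fx']*th/np.maximum(rho,1e-9)
    return cv2.remap(img,(P[...,0]*k+c['cx']).astype('f4'),(P[...,1]*k+c['cy']).astype('f4'),cv2.INTER_CUBIC)
E
python3 - <<'E'
from h import *
im=cv2.imread('pics/w1.png'); 
a=rect(im,T('wrist'),0.547,0.189,0.145,0.04,600)
g=cv2.createCLAHE(3,(4,4)).apply(cv2.cvtColor(a,cv2.COLOR_BGR2GRAY)); cv2.imwrite('pics/r1.png',g)
E
```

```text
(no output)
```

View pics/r1.png

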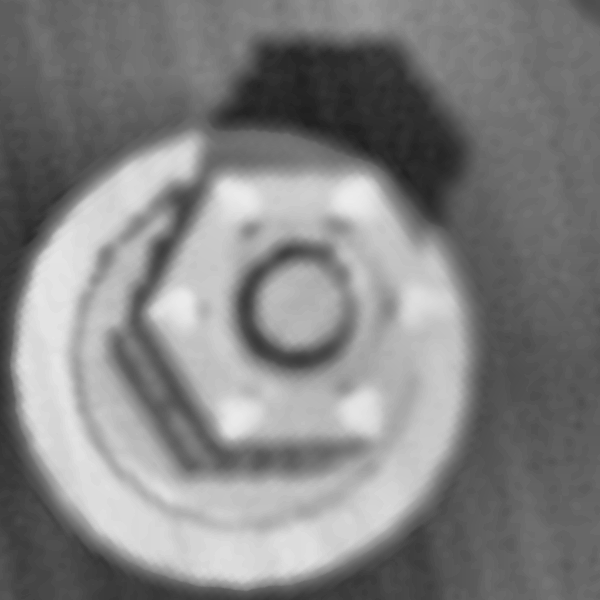

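The rectified crop is centred on (0.547, 0.189). It shows the hexagon's middle at pixel (299,306) and flats facing ±y to within about 1°. The spindle end is concentric with the nut at (297,306).

```bash
cat >> h.py <<'E'
def des(yaw):
    x=np.array([0,0,-1.]); a=np.radians(yaw); y=np.array([np.cos(a),np.sin(a),0]); return R.from_matrix(np.c_[x,y,np.cross(x,y)])
def err(target,yaw):
    "needed shift in tool axes (mm), rotvec in tool axes (deg)"
    p,r=pose(); return (r.inv().apply(np.array(target)-p)*1000).round(1),((r.inv()*des(yaw)).as_rotvec(degrees=True)).round(2)
E
python3 -c "
from h import *
print(err([0.547,0.190,0.23],149.2)); print(pose()[1].as_matrix().round(3))"
```

```text
(array([104.5, -11.7,   2.5]), array([-95.4 ,   1.13,   0.2 ]))
[[ 0.018  0.591  0.807]
 [ 0.     0.807 -0.591]
 [-1.     0.011  0.014]]
```

arm_command([
  [[0.01,-0.0117,0.0025,0,0.8,-0.63,0.085],[0.006,0,0,-6.8,0,0,0.085],[0.006,0,0,-6.8,0,0,0.085],[0.006,0,0,-6.8,0,0,0.085],[0.006,0,0,-6.8,0,0,0.085],[0.006,0,0,-6.8,0,0,0.085],[0.006,0,0,-6.8,0,0,0.085],[0.006,0,0,-6.8,0,0,0.085],[0.006,0,0,-6.8,0,0,0.085],[0.006,0,0,-6.8,0,0,0.085],[0.006,0,0,-6.8,0,0,0.085],[0.006,0,0,-6.8,0,0,0.085],[0.006,0,0,-6.8,0,0,0.085],[0.006,0,0,-6.8,0,0,0.085],[0.006,0,0,-6.8,0,0,0.085],[0,0,0,0,0,0,0.085]],
])

```text
t: 5.62
tool_pos: [0.5371, 0.1767, 0.2229]
tool_rot: [-0.845, 1.425, 0.855]
contact_force: [-0.1, 0.1, 0.0]
opening: 0.0847
```

```bash
python3 - <<'E'
from h import *
im=save('wrist','w2'); Tm=T('wrist')
for n in ['nut_mid','nut_foot','spindle']:
    for d in mark_of('wrist',n)[:2]: print(n,round(d['conf'],2),w('wrist',d['at']).round(4))
a=rect(im[:,:,::-1],Tm,0.547,0.190,0.145,0.04,600)
g=cv2.createCLAHE(3,(4,4)).apply(cv2.cvtColor(a,cv2.COLOR_BGR2GRAY)); cv2.imwrite('pics/r2.png',g)
o=ctrl.get_obs(); print(o['t'],o['q'],o['tool_pos'],o['contact_force']); print(err([0.547,0.190,0.113],149.2))
E
```

```text
nut_mid 0.89 [0.3335 0.2423 0.022 ]
nut_mid 0.72 [0.551  0.1914 0.1265]
nut_foot 0.88 [ 0.5745 -0.0078 -0.0007]
nut_foot 0.75 [0.5468 0.1929 0.1097]
spindle 0.56 [0.5497 0.1893 0.102 ]
5.8167 [ 0.18827772 -0.06730777  1.74179753 -0.00284409  1.48803265 -2.46760578] [0.53851608 0.17733426 0.22568152] [0.62002241 0.22072733 0.21971918]
(array([112.4,  -3.2,  16.9]), array([ 2.99, -0.9 , -0.81]))
```

View pics/r2.png

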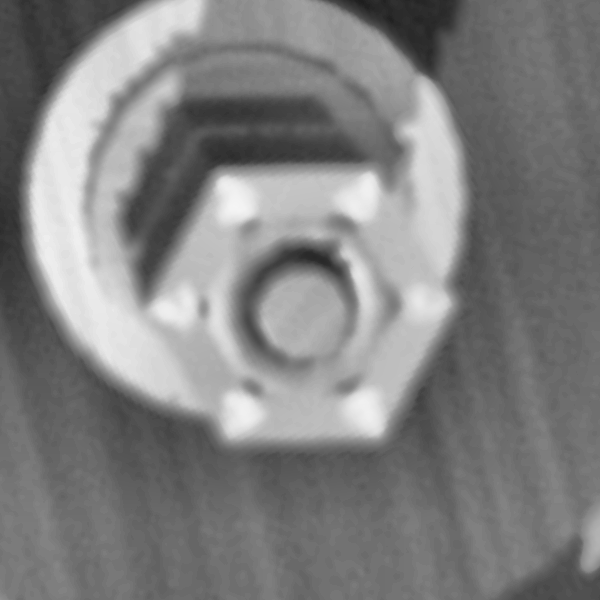

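The hexagon's middle is at pixel (301,306), so the nut's axis is at about (0.547, 0.1905). The yaw of -0.8° holds. Next I correct the offset and go down.

arm_command([
  [[0.005,-0.0035,0.017,3,-0.9,-0.8,0.085],[0.02,0,0,0,0,0,0.085],[0.02,0,0,0,0,0,0.085],[0.01,0,0,0,0,0,0.085],[0,0,0,0,0,0,0.085]],
])

```text
t: 6.23
tool_pos: [0.5532, 0.1915, 0.1743]
tool_rot: [-0.796, 1.41, 0.791]
contact_force: [-0.9, -1.0, -0.4]
opening: 0.0848
```

```bash
python3 -c "
from h import *
o=ctrl.get_obs(); print(o['t'],o['tool_pos'],o['contact_force']); print(err([0.547,0.1903,0.113],149.2))"
```

```text
6.2333 [0.55322336 0.19150007 0.17433563] [-0.93204592 -1.00214953 -0.39893304]
(array([61.3,  5.2, -4.7]), array([-0.72,  0.43,  0.45]))
```

arm_command([
  [[0,0.004,-0.0035,-0.7,0.4,0.4,0.085],[0,0,0,0,0,0,0.085],[0,0,0,0,0,0,0.085]],
])

```text
t: 6.48
tool_pos: [0.5481, 0.1905, 0.1762]
tool_rot: [-0.804, 1.416, 0.803]
contact_force: [1.0, 0.2, 0.1]
opening: 0.0849
```

```bash
python3 -c "
from h import *
o=ctrl.get_obs(); print(o['t'],o['tool_pos'],o['contact_force']); print(err([0.547,0.1903,0.113],149.2))"
```

```text
6.4833 [0.54810508 0.19048284 0.17618781] [1.02273251 0.18735087 0.10184169]
(array([63.2,  0.9, -0.8]), array([-0.05,  0.04,  0.07]))
```

Now down to the grasp height.

arm_command([
  [[0.015,0.0008,-0.0007,0,0,0,0.085],[0.02,0,0,0,0,0,0.085],[0.014,0,0,0,0,0,0.085],[0.006,0,0,0,0,0,0.085],[0,0,0,0,0,0,0.085],[0,0,0,0,0,0,0.085]],
])

```text
t: 6.98
tool_pos: [0.5522, 0.1912, 0.1285]
tool_rot: [-0.806, 1.402, 0.797]
contact_force: [0.3, 0.6, 0.3]
opening: 0.0847
```

```bash
python3 -c "
from h import *
o=ctrl.get_obs(); print(o['t'],o['tool_pos'],o['contact_force']); print(err([0.547,0.1903,0.113],149.2))"
```

```text
6.9833 [0.55216258 0.1911588  0.12853452] [0.27735996 0.62019989 0.32657611]
(array([15.4,  4.2, -3.6]), array([-0.12,  0.61,  0.69]))
```

arm_command([
  [[0.006,0.003,-0.003,0,0.5,0.5,0.085],[0.005,0.001,-0.001,0,0.2,0.2,0.085],[0.003,0,0,0,0,0,0.085],[0.001,0,0,0,0,0,0.085],[0,0,0,0,0,0,0.085]],
])

```text
t: 7.4
tool_pos: [0.5485, 0.1901, 0.1162]
tool_rot: [-0.804, 1.415, 0.801]
contact_force: [-0.1, -0.9, 0.2]
opening: 0.085
```

```bash
python3 -c "
from h import *
o=ctrl.get_obs(); print(o['t'],o['tool_pos'],o['contact_force']); print(err([0.547,0.1903,0.113],149.2))"
```

```text
7.4 [0.54852074 0.19010454 0.11619065] [-0.12964009 -0.88660606  0.17570607]
(array([ 3.2,  1.4, -0.6]), array([-0.13,  0.08,  0.17]))
```

arm_command([
  [[0.003,0.0014,-0.0006,0,0,0,0.05],[0,0,0,0,0,0,0.045],[0,0,0,0,0,0,0.045],[0,0,0,0,0,0,0.045],[0,0,0,0,0,0,0.045],[0,0,0,0,0,0,0.045]],
], squeeze=25)

```text
t: 7.9
tool_pos: [0.5472, 0.1904, 0.1134]
tool_rot: [-0.804, 1.414, 0.801]
contact_force: [-0.1, -0.0, 1.0]
opening: 0.0448
```

```bash
python3 -c "
from h import *
o=ctrl.get_obs(); print(o['t'],o['tool_pos'],o['contact_force'],o['wrist_torque'],o['opening']); print(err([0.547,0.1903,0.113],149.2))"
```

```text
7.9 [0.54715844 0.19043923 0.11340784] [-0.05773059 -0.03194796  0.98036   ] [-0.00282566 -0.03286427  0.01524116] 0.044810665520051196
(array([ 0.4,  0.1, -0.2]), array([-0.13,  0.11,  0.21]))
```

arm_command([
  [[0,0,0,0,0,0,0.03],[0,0,0,0,0,0,0.03],[0,0,0,0,0,0,0.03],[0,0,0,0,0,0,0.03]],
], squeeze=30)

```text
t: 8.23
tool_pos: [0.5473, 0.1905, 0.1137]
tool_rot: [-0.804, 1.414, 0.801]
contact_force: [0.3, -0.8, -0.2]
opening: 0.0353
```

```bash
cat > s.py <<'E'
from h import *
o=ctrl.get_obs(); p,r=pose(); M=r.as_matrix()
print(o['t'],np.round(o['tool_pos'],4),'F',np.round(o['contact_force'],1),'M',np.round(o['wrist_torque'],2),'op',round(o['opening'],4),'q6',round(o['q'][5],3),'yaw',np.degrees(np.arctan2(M[1,1],M[0,1])).round(2),'xax',M[:,0].round(4), np.round(r.inv().apply(o['contact_force']),1))
E
python3 s.py
```

```text
8.2333 [0.5473 0.1905 0.1137] F [ 0.3 -0.8 -0.2] M [ 0.05  0.07 -0.01] op 0.0353 q6 -2.394 yaw 149.05 xax [ 0.0042  0.     -1.    ] [ 0.2 -0.7 -0.5]
```

arm_command([
  [[0,0,0,3,0,0,0.03],[0,0,0,4,0,0,0.03],[0,0,0,4,0,0,0.03]],
], squeeze=30)

```text
t: 8.48
tool_pos: [0.5474, 0.1903, 0.1141]
tool_rot: [-0.652, 1.467, 0.649]
contact_force: [-0.6, -0.8, 0.6]
opening: 0.0355
```

```bash
python3 s.py
```

```text
8.4833 [0.5474 0.1903 0.1141] F [-0.6 -0.8  0.6] M [-0.    0.16  0.1 ] op 0.0355 q6 -2.196 yaw 137.72 xax [ 4.2e-03 -6.0e-04 -1.0e+00] [-0.6 -0.1 -0.9]
```

arm_command([
  [[-0.0001,0,0,4,0,0,0.03],[-0.0001,0,0,5,0,0,0.03],[-0.0001,0,0,5,0,0,0.03],[-0.0001,0,0,4,0,0,0.03]],
], squeeze=30)

```text
t: 8.82
tool_pos: [0.5472, 0.1901, 0.1147]
tool_rot: [-0.396, 1.531, 0.393]
contact_force: [-0.1, -0.0, -0.3]
opening: 0.0355
```

```bash
python3 s.py
```

```text
8.8167 [0.5472 0.1901 0.1147] F [-0.1 -0.  -0.3] M [-0.02  0.07  0.02] op 0.0355 q6 -1.867 yaw 118.86 xax [ 0.0035 -0.0014 -1.    ] [ 0.3  0.  -0.1]
```

arm_command([
  [[-0.0001,0,0,5,0,0,0.03],[-0.0001,0,0,5,0,0,0.03],[-0.0001,0,0,5,0,0,0.03],[-0.0001,0,0,5,0,0,0.03],[-0.0001,0,0,5,0,0,0.03],[-0.0001,0,0,5,0,0,0.03]],
], squeeze=30)

```text
t: 9.32
tool_pos: [0.5471, 0.1893, 0.115]
tool_rot: [0.033, 1.567, -0.038]
contact_force: [0.5, -0.3, -0.0]
opening: 0.0352
```

```bash
python3 s.py
```

```text
9.3167 [0.5471 0.1893 0.115 ] F [ 0.5 -0.3 -0. ] M [ 0.01 -0.04  0.02] op 0.0352 q6 -1.318 yaw 87.41 xax [ 0.0034 -0.0035 -1.    ] [ 0.1 -0.3  0.5]
```

arm_command([
  [[-0.0003,0,0,0,0,0,0.03],[-0.0003,0,0,0,0,0,0.03]],
])

```text
t: 9.48
tool_pos: [0.5471, 0.1893, 0.1151]
tool_rot: [0.033, 1.567, -0.038]
contact_force: [1.6, 0.1, -1.9]
opening: 0.0354
```

```bash
python3 s.py; python3 - <<'E'
from h import *
im=save('wrist','w3'); cv2.imwrite('pics/c3.png',cv2.resize(im[100:420,100:460,::-1],None,fx=2,fy=1.85))
E
```

```text
9.4833 [0.5471 0.1893 0.1151] F [ 1.6  0.1 -1.9] M [ 0.08 -0.19 -0.06] op 0.0354 q6 -1.318 yaw 87.42 xax [ 0.0036 -0.0034 -1.    ] [1.9 0.2 1.6]
```

View pics/c3.png

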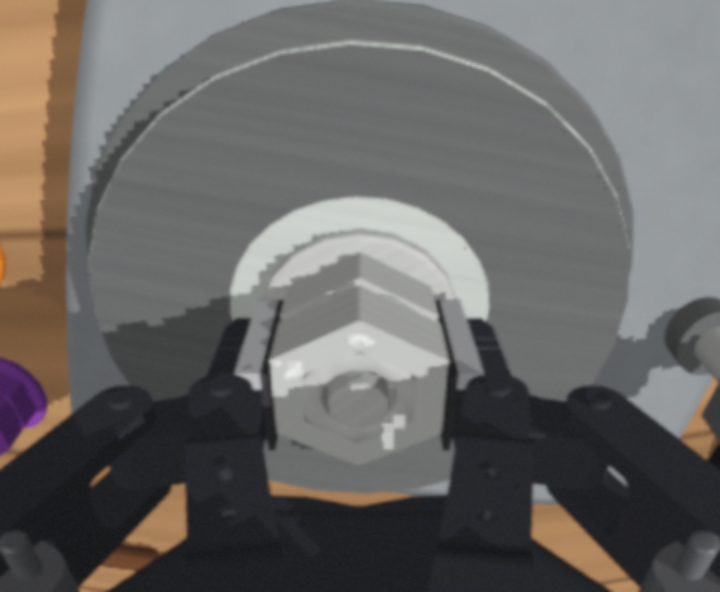

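The nut is well held: pads sit on the left and right flats at crop x≈275 and 445, with the nut's middle at (360,375). It turns with the gripper at almost no torque, and the thread still holds against a gentle 2 N lift. I'll keep turning and follow the climb.

arm_command([
  [[-0.0002,0,0,5,0,0,0.03],[-0.0002,0,0,5,0,0,0.03],[-0.0002,0,0,5,0,0,0.03],[-0.0002,0,0,5,0,0,0.03],[-0.0002,0,0,5,0,0,0.03],[-0.0002,0,0,5,0,0,0.03]],
])

```text
t: 10.03
tool_pos: [0.5472, 0.1889, 0.1154]
tool_rot: [0.451, 1.517, -0.457]
contact_force: [0.8, -0.9, -1.1]
opening: 0.0358
```

```bash
python3 s.py
```

```text
10.0333 [0.5472 0.1889 0.1154] F [ 0.8 -0.9 -1.1] M [-0.14 -0.17 -0.  ] op 0.0358 q6 -0.783 yaw 56.76 xax [ 0.004  -0.0046 -1.    ] [ 1.1 -0.3  1.2]
```

arm_command([
  [[-0.0003,0,0,5,0,0,0.03],[-0.0003,0,0,5,0,0,0.03],[-0.0003,0,0,5,0,0,0.03],[-0.0003,0,0,5,0,0,0.03],[-0.0003,0,0,5,0,0,0.03],[-0.0003,0,0,5,0,0,0.03]],
])

```text
t: 10.53
tool_pos: [0.5469, 0.1883, 0.1169]
tool_rot: [0.866, 1.384, -0.872]
contact_force: [-0.1, -0.4, -1.0]
opening: 0.0353
```

```bash
python3 s.py
```

```text
10.5333 [0.5469 0.1883 0.1169] F [-0.1 -0.4 -1. ] M [-0.   -0.03 -0.05] op 0.0353 q6 -0.244 yaw 25.9 xax [ 0.0032 -0.0065 -1.    ] [ 1.  -0.3  0.3]
```

arm_command([
  [[-0.0003,0.0002,-0.0004,5,0.2,0,0.03],[-0.0003,0.0002,-0.0004,5,0.2,0,0.03],[-0.0003,0,0,5,0,0,0.03],[-0.0003,0,0,5,0,0,0.03],[0,0,0,0,0,0,0.03]],
])

```text
t: 10.95
tool_pos: [0.5466, 0.1883, 0.1179]
tool_rot: [1.139, 1.25, -1.142]
contact_force: [-0.3, -0.1, -0.5]
opening: 0.0356
```

```bash
python3 s.py
```

```text
10.95 [0.5466 0.1883 0.1179] F [-0.3 -0.1 -0.5] M [ 0.05 -0.01  0.03] op 0.0356 q6 0.112 yaw 5.33 xax [-4.0e-04 -2.2e-03 -1.0e+00] [ 0.5 -0.3  0. ]
```

arm_command([
  [[-0.0004,0,0,5,0,0,0.03],[-0.0003,0,0,5,0,0,0.03],[-0.0003,0,0,5,0,0,0.03],[-0.0003,0,0,5,0,0,0.03],[-0.0003,0,0,0,0,0,0.03],[-0.0003,0,0,0,0,0,0.03]],
])

```text
t: 11.45
tool_pos: [0.5458, 0.1883, 0.1191]
tool_rot: [1.387, 1.08, -1.393]
contact_force: [1.2, 0.1, -1.2]
opening: 0.0359
```

```bash
python3 s.py
```

```text
11.45 [0.5458 0.1883 0.1191] F [ 1.2  0.1 -1.2] M [-0.   -0.13  0.02] op 0.0359 q6 0.454 yaw -14.27 xax [-0.0021 -0.0028 -1.    ] [ 1.2  1.1 -0.4]
```

arm_command([
  [[-0.0002,0,0,5,0,0,0.03],[-0.0002,0,0,5,0,0,0.03],[-0.0002,0,0,5,0,0,0.03],[-0.0002,0,0,5,0,0,0.03],[-0.0004,0,0,0,0,0,0.03],[-0.0004,0,0,0,0,0,0.03]],
])

```text
t: 11.95
tool_pos: [0.5454, 0.1884, 0.1202]
tool_rot: [1.625, 0.869, -1.632]
contact_force: [-0.1, 0.4, -2.2]
opening: 0.0357
```

```bash
python3 s.py
```

```text
11.95 [0.5454 0.1884 0.1202] F [-0.1  0.4 -2.2] M [ 0.01 -0.05 -0.04] op 0.0357 q6 0.795 yaw -33.77 xax [-0.0031 -0.0027 -1.    ] [ 2.2 -0.3 -0.3]
```

arm_command([
  [[-0.0004,0,0,4,0,0,0.03],[-0.0004,0,0,4,0,0,0.03],[-0.0004,0,0,4,0,0,0.03],[-0.0005,0,0,0,0,0,0.03],[-0.0005,0,0,0,0,0,0.03],[-0.0005,0,0,0,0,0,0.03]],
])

```text
t: 12.45
tool_pos: [0.545, 0.1886, 0.1212]
tool_rot: [1.755, 0.729, -1.763]
contact_force: [1.6, -0.1, -3.8]
opening: 0.0353
```

```bash
python3 s.py
```

```text
12.45 [0.545  0.1886 0.1212] F [ 1.6 -0.1 -3.8] M [ 0.07 -0.27  0.03] op 0.0353 q6 0.99 yaw -44.95 xax [-0.0037 -0.0023 -1.    ] [ 3.8  1.2 -1.1]
```

arm_command([
  [[-0.0002,0,-0.0005,5,0.12,0,0.03],[-0.0002,0,-0.0005,5,0.12,0,0.03],[-0.0002,0,0,5,0,0,0.03],[-0.0002,0,0,5,0,0,0.03],[-0.0004,0,0,0,0,0,0.03],[-0.0004,0,0,0,0,0,0.03]],
])

```text
t: 12.95
tool_pos: [0.5448, 0.1889, 0.1222]
tool_rot: [1.976, 0.441, -1.982]
contact_force: [1.5, 0.3, -4.1]
opening: 0.0356
```

```bash
python3 s.py
```

```text
12.95 [0.5448 0.1889 0.1222] F [ 1.5  0.3 -4.1] M [ 0.02 -0.22 -0.  ] op 0.0356 q6 1.337 yaw -64.91 xax [-3.1e-03 -5.0e-04 -1.0e+00] [ 4.1  0.4 -1.5]
```

arm_command([
  [[-0.0002,-0.0002,-0.0005,5,0,0,0.03],[-0.0002,-0.0002,-0.0005,5,0,0,0.03],[-0.0008,0,0,0,0,0,0.03],[-0.0008,0,0,0,0,0,0.03],[-0.0008,0,0,0,0,0,0.03]],
])

```text
t: 13.37
tool_pos: [0.5446, 0.1892, 0.1243]
tool_rot: [2.069, 0.285, -2.081]
contact_force: [0.9, -0.5, -3.6]
opening: 0.0357
```

```bash
python3 s.py
```

```text
13.3667 [0.5446 0.1892 0.1243] F [ 0.9 -0.5 -3.6] M [-0.06 -0.14  0.02] op 0.0357 q6 1.503 yaw -74.33 xax [-0.0057 -0.0015 -1.    ] [ 3.6  0.7 -0.7]
```

arm_command([
  [[-0.001,0,0,0,0.1,0.3,0.03],[-0.001,0,0,0,0,0,0.03],[-0.001,0,0,0,0,0,0.03]],
])

```text
t: 13.62
tool_pos: [0.5442, 0.1891, 0.1274]
tool_rot: [2.065, 0.284, -2.074]
contact_force: [0.2, -0.0, -2.7]
opening: 0.0355
```

```bash
python3 s.py
```

```text
13.6167 [0.5442 0.1891 0.1274] F [ 0.2 -0.  -2.7] M [-0.01 -0.01 -0.  ] op 0.0355 q6 1.502 yaw -74.05 xax [-0.0036 -0.0066 -1.    ] [ 2.7  0.1 -0.2]
```

arm_command([
  [[-0.002,0.0002,-0.0005,0,0.2,-0.3,0.03],[-0.003,0.0002,-0.0004,0,0.1,0,0.03],[-0.003,0.0001,-0.0003,0,0,0,0.03],[-0.003,0.0001,-0.0003,0,0,0,0.03],[-0.003,0.0001,-0.0003,0,0,0,0.03]],
], squeeze=40)

```text
t: 14.03
tool_pos: [0.5455, 0.189, 0.1424]
tool_rot: [2.07, 0.293, -2.073]
contact_force: [0.7, -0.0, -1.5]
opening: 0.0355
```

```bash
python3 s.py
```

```text
14.0333 [0.5455 0.189  0.1424] F [ 0.7 -0.  -1.5] M [ 0.02  0.03 -0.02] op 0.0355 q6 1.495 yaw -73.94 xax [-1.3e-03  5.0e-04 -1.0e+00] [ 1.5  0.2 -0.7]
```

arm_command([
  [[-0.003,0.0001,-0.0003,0,0,0,0.03],[-0.004,0.0001,-0.0004,0,0,0,0.03],[-0.004,0.0001,-0.0004,0,0,0,0.03],[-0.005,0.0001,-0.0004,0,0,0,0.03],[-0.006,0.0001,-0.0004,0,0,0,0.03],[-0.008,0,0,0,0,0,0.03],[-0.01,0,0,0,0,0,0.03],[-0.01,0,0,0,0,0,0.03],[-0.01,0,0,0,0,0,0.03],[-0.01,0,0,0,0,0,0.03],[-0.01,0,0,0,0,0,0.03],[0,0,0,0,0,0,0.03]],
])

```text
t: 15.03
tool_pos: [0.549, 0.1893, 0.2343]
tool_rot: [2.075, 0.294, -2.068]
contact_force: [0.1, 0.7, -1.9]
opening: 0.0353
```

```bash
python3 s.py; python3 - <<'E'
from h import *
im=save('wrist','w4'); cv2.imwrite('pics/w4.png',im[:,:,::-1])
for n in ['dish_floor','nut_foot']:
    for d in mark_of('wrist',n)[:3]: print(n,round(d['conf'],2),w('wrist',d['at']).round(4))
p,r=pose(); print(r.inv().apply(np.array([0.579,-0.2845,p[2]])-p))
E
```

```text
15.0333 [0.549  0.1893 0.2343] F [ 0.1  0.7 -1.9] M [ 0.08 -0.06 -0.03] op 0.0353 q6 1.494 yaw -73.92 xax [ 0.0034  0.0016 -1.    ] [ 1.9 -0.6 -0.3]
dish_floor 0.57 [ 0.5812 -0.2861 -0.001 ]
nut_foot 0.95 [ 0.57   -0.0042 -0.0051]
nut_foot 0.77 [ 0.6546 -0.0113 -0.0047]
nut_foot 0.66 [0.5458 0.1907 0.2226]
[-2.88849185e-04  4.63686137e-01  1.00911717e-01]
```

View pics/w4.png

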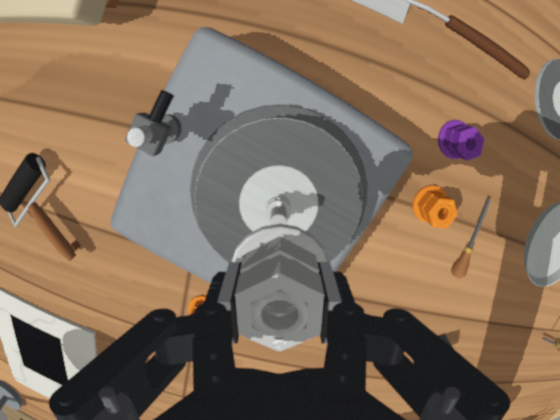

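The nut is off and hangs in the fingers, with the bare spindle visible at (278,210). Next I carry it to the dish.

arm_command([
  [[0,0.01,0.002,0,0,0,0.03],[0,0.02,0.0044,0,0,0,0.03],[0,0.03,0.0066,0,0,0,0.03],[0,0.033,0.0072,0,0,0,0.03],[0,0.033,0.0072,0,0,0,0.03],[0,0.033,0.0072,0,0,0,0.03],[0,0.033,0.0072,0,0,0,0.03],[0,0.033,0.0072,0,0,0,0.03],[0,0.033,0.0072,0,0,0,0.03],[0,0.033,0.0072,0,0,0,0.03],[0,0.033,0.0072,0,0,0,0.03],[0,0.033,0.0072,0,0,0,0.03],[0,0.03,0.0066,0,0,0,0.03],[0,0.02,0.0044,0,0,0,0.03],[0,0.01,0.002,0,0,0,0.03],[0,0,0,0,0,0,0.03],[0,0,0,0,0,0,0.03]],
])

```text
t: 16.6
tool_pos: [0.5642, -0.2642, 0.2095]
tool_rot: [2.042, 0.303, -2.108]
contact_force: [-0.5, 0.4, -2.3]
opening: 0.0354
```

```bash
python3 s.py; python3 - <<'E'
from h import *
im=save('wrist','w5')
for n in ['dish_floor','nut_foot']:
    for d in mark_of('wrist',n)[:3]: print(n,round(d['conf'],2),w('wrist',d['at']).round(4))
save('top','top5')
for n in ['dish_floor']:
    for d in mark_of('top',n)[:2]: print(n,round(d['conf'],2),w('top',d['at']).round(4))
m=cut_out('wrist','dish_floor')
print([(round(d['conf'],2),d['mask'].sum()) for d in m])
# dish circle: rectify to floor/rim height 0.02
a=rect(im[:,:,::-1],T('wrist'),0.579,-0.2845,0.02,0.12,600); cv2.imwrite('pics/r5.png',a)
print(err([0.579,-0.2845,0.234],-73.9))
E
```

```text
16.6 [ 0.5642 -0.2642  0.2095] F [-0.5  0.4 -2.3] M [0.05 0.01 0.02] op 0.0354 q6 0.74 yaw -73.93 xax [-0.0326  0.0049 -0.9995] [ 2.3 -0.5  0.3]
dish_floor 0.64 [ 5.842e-01 -2.804e-01 -2.000e-04]
nut_foot 0.75 [ 5.708e-01 -7.400e-03  3.000e-04]
nut_foot 0.61 [ 0.658  -0.0078 -0.0021]
nut_foot 0.55 [ 0.5614 -0.2634  0.2043]
dish_floor 0.84 [ 0.5794 -0.2839  0.0086]
[(0.84, np.int64(16178))]
(array([-23.7,  24.3,  -6.6]), array([0.14, 1.64, 0.67]))
```

View pics/r5.png

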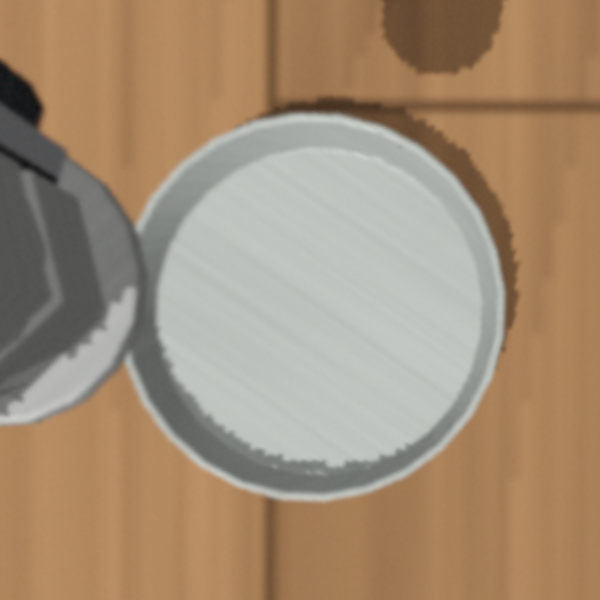

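The rectified view, centred on (0.579, -0.2845), shows the rim from rows 113 to 500 with its right edge at column 505. That puts the dish's middle at about (0.582, -0.283), and the flat floor is wide. I'll level the hand and centre it there.

arm_command([
  [[-0.005,0.012,-0.004,0,0.8,0.35,0.03],[-0.005,0.012,-0.004,0,0.8,0.35,0.03],[0,0,0,0,0,0,0.03],[0,0,0,0,0,0,0.03]],
])

```text
t: 17.23
tool_pos: [0.5823, -0.2839, 0.2225]
tool_rot: [2.071, 0.296, -2.062]
contact_force: [0.4, 1.2, -2.7]
opening: 0.036
```

```bash
python3 s.py; python3 -c "
from h import *
print(err([0.582,-0.283,0.03],-73.9))"
```

```text
17.2333 [ 0.5823 -0.2839  0.2225] F [ 0.4  1.2 -2.7] M [ 0.03 -0.03 -0.03] op 0.036 q6 0.715 yaw -73.56 xax [ 0.0044 -0.0021 -1.    ] [ 2.7 -1.1 -0.7]
(array([192.5,  -1.6,   0.7]), array([ 0.34, -0.21, -0.19]))
```

arm_command([
  [[0.01,0,0,0,-0.1,-0.1,0.03],[0.02,0,0,0,0,0,0.03],[0.02,0,0,0,0,0,0.03],[0.02,0,0,0,0,0,0.03],[0.02,0,0,0,0,0,0.03],[0.02,0,0,0,0,0,0.03],[0.015,0,0,0,0,0,0.03],[0.01,0,0,0,0,0,0.03],[0.005,0,0,0,0,0,0.03],[0,0,0,0,0,0,0.03],[0,0,0,0,0,0,0.03]],
])

```text
t: 18.15
tool_pos: [0.5822, -0.2841, 0.0726]
tool_rot: [2.069, 0.298, -2.067]
contact_force: [-0.2, -0.4, -2.6]
opening: 0.0356
```

```bash
python3 s.py; python3 -c "
from h import *
print(err([0.582,-0.283,0.025],-73.9))"
```

```text
18.15 [ 0.5822 -0.2841  0.0726] F [-0.2 -0.4 -2.6] M [-0.03  0.01 -0.  ] op 0.0356 q6 0.715 yaw -73.61 xax [ 1.1e-03  4.0e-04 -1.0e+00] [2.6 0.3 0.3]
(array([47.6, -1.1, -0. ]), array([ 0.29, -0.06,  0.  ]))
```

arm_command([
  [[0.01,0,0,0,0,0,0.03],[0.012,0,0,0,0,0,0.03],[0.01,0,0,0,0,0,0.03],[0.007,0,0,0,0,0,0.03],[0.004,0,0,0,0,0,0.03],[0,0,0,0,0,0,0.03],[0,0,0,0,0,0,0.03]],
])

```text
t: 18.73
tool_pos: [0.5847, -0.2855, 0.0288]
tool_rot: [2.072, 0.294, -2.06]
contact_force: [1.0, -1.5, -2.2]
opening: 0.0354
```

```bash
python3 s.py
```

```text
18.7333 [ 0.5847 -0.2855  0.0288] F [ 1.  -1.5 -2.2] M [ 0.01 -0.    0.03] op 0.0354 q6 0.715 yaw -73.61 xax [ 0.0064 -0.003  -1.    ] [ 2.2  1.7 -0.5]
```

arm_command([
  [[0.003,-0.002,0.001,0,-0.3,-0.27,0.03],[0.003,0,0,0,0,0,0.03],[0.002,0,0,0,0,0,0.03],[0.001,0,0,0,0,0,0.03],[0.001,0,0,0,0,0,0.03]],
])

```text
t: 19.15
tool_pos: [0.5841, -0.2843, 0.0195]
tool_rot: [2.069, 0.296, -2.066]
contact_force: [0.4, -0.5, -2.2]
opening: 0.0356
```

```bash
python3 s.py
```

```text
19.15 [ 0.5841 -0.2843  0.0195] F [ 0.4 -0.5 -2.2] M [-0.02 -0.03 -0.  ] op 0.0356 q6 0.717 yaw -73.6 xax [ 0.0018 -0.0012 -1.    ] [ 2.2  0.6 -0.3]
```

arm_command([
  [[0.0015,0,0,0,-0.05,-0.05,0.03],[0.001,0,0,0,0,0,0.03],[0.001,0,0,0,0,0,0.03]],
])

```text
t: 19.4
tool_pos: [0.5844, -0.2845, 0.0161]
tool_rot: [2.069, 0.297, -2.066]
contact_force: [0.1, 0.8, -2.5]
opening: 0.036
```

```bash
python3 s.py
```

```text
19.4 [ 0.5844 -0.2845  0.0161] F [ 0.1  0.8 -2.5] M [-0.01  0.07  0.02] op 0.036 q6 0.717 yaw -73.6 xax [ 0.0014 -0.001  -1.    ] [ 2.5 -0.8 -0.3]
```

arm_command([
  [[0.0008,0,0,0,0,0,0.03],[0.0006,0,0,0,0,0,0.03],[0.0006,0,0,0,0,0,0.03]],
])

```text
t: 19.65
tool_pos: [0.5845, -0.2846, 0.0139]
tool_rot: [2.069, 0.297, -2.066]
contact_force: [1.1, -0.5, -3.2]
opening: 0.0356
```

```bash
python3 s.py
```

```text
19.65 [ 0.5845 -0.2846  0.0139] F [ 1.1 -0.5 -3.2] M [-0.02 -0.02 -0.01] op 0.0356 q6 0.717 yaw -73.6 xax [ 0.0014 -0.001  -1.    ] [ 3.2  0.8 -0.9]
```

arm_command([
  [[0.0006,0,0,0,0,0,0.03],[0.0005,0,0,0,0,0,0.03],[0.0005,0,0,0,0,0,0.03]],
])

```text
t: 19.9
tool_pos: [0.5845, -0.2846, 0.0122]
tool_rot: [2.069, 0.296, -2.066]
contact_force: [0.2, -0.2, -2.4]
opening: 0.0359
```

```bash
python3 s.py
```

```text
19.9 [ 0.5845 -0.2846  0.0122] F [ 0.2 -0.2 -2.4] M [ 0.06 -0.03  0.02] op 0.0359 q6 0.717 yaw -73.61 xax [ 0.0016 -0.0011 -1.    ] [ 2.4  0.3 -0.1]
```

arm_command([
  [[0.0006,0,0,0,0,0,0.03],[0.0005,0,0,0,0,0,0.03]],
])

```text
t: 20.07
tool_pos: [0.5846, -0.2847, 0.012]
tool_rot: [2.069, 0.297, -2.066]
contact_force: [-1.2, 1.4, 0.9]
opening: 0.0356
```

```bash
python3 s.py
```

```text
20.0667 [ 0.5846 -0.2847  0.012 ] F [-1.2  1.4  0.9] M [ 0.29  0.37 -0.02] op 0.0356 q6 0.717 yaw -73.6 xax [ 1.1e-03 -8.0e-04 -1.0e+00] [-0.9 -1.7  0.8]
```

arm_command([
  [[0.0005,0,0,0,0,0,0.03],[0.0004,0,0,0,0,0,0.03]],
])

```text
t: 20.23
tool_pos: [0.5847, -0.2847, 0.012]
tool_rot: [2.068, 0.297, -2.067]
contact_force: [-1.1, 1.0, 0.5]
opening: 0.0352
```

```bash
python3 s.py
```

```text
20.2333 [ 0.5847 -0.2847  0.012 ] F [-1.1  1.   0.5] M [0.23 0.36 0.01] op 0.0352 q6 0.717 yaw -73.59 xax [ 9.e-04 -8.e-04 -1.e+00] [-0.5 -1.3  0.8]
```

The flange has touched down with about 3 N. I'll open gently, just enough to free the nut, and check.

arm_command([
  [[0,0,0,0,0,0,0.0365],[0,0,0,0,0,0,0.038],[0,0,0,0,0,0,0.042],[0,0,0,0,0,0,0.05],[0,0,0,0,0,0,0.056],[0,0,0,0,0,0,0.06],[0,0,0,0,0,0,0.06]],
])

```text
t: 20.82
tool_pos: [0.587, -0.2862, 0.0137]
tool_rot: [2.072, 0.292, -2.059]
contact_force: [-0.2, 1.0, -0.1]
opening: 0.06
```

```bash
python3 s.py
```

```text
20.8167 [ 0.587  -0.2862  0.0137] F [-0.2  1.  -0.1] M [-0.03  0.01 -0.03] op 0.06 q6 0.717 yaw -73.6 xax [ 0.0067 -0.0044 -1.    ] [ 0.  -1.  -0.1]
```

arm_command([
  [[-0.003,-0.0015,0.001,0,-0.2,-0.2,0.065],[-0.005,0,0,0,0,0,0.068],[-0.008,0,0,0,0,0,0.07],[-0.01,0,0,0,0,0,0.07],[-0.015,0,0,0,0,0,0.07],[-0.02,0,0,0,0,0,0.07],[-0.02,0,0,0,0,0,0.07],[-0.03,0,0,0,0,0,0.07],[-0.03,0,0,0,0,0,0.07],[-0.03,0,0,0,0,0,0.07],[0,0,0,0,0,0,0.07],[0,0,0,0,0,0,0.07]],
])

```text
t: 21.82
tool_pos: [0.585, -0.2844, 0.2017]
tool_rot: [2.071, 0.293, -2.06]
contact_force: [0.7, -0.2, -1.3]
opening: 0.0701
```

```bash
python3 s.py; python3 - <<'E'
from h import *
im=save('wrist','w6')
for n in ['dish_floor','nut_foot','nut_mid']:
    for d in mark_of('wrist',n)[:3]: print(n,round(d['conf'],2),w('wrist',d['at']).round(4))
save('top','top6'); print([(n,round(d['conf'],2),w('top',d['at']).round(3)) for n in ['burin','ink_can','oil_bottle','linen_tester'] for d in mark_of('top',n)[:3]])
E
```

```text
21.8167 [ 0.585  -0.2844  0.2017] F [ 0.7 -0.2 -1.3] M [ 0.04 -0.01  0.01] op 0.0701 q6 0.718 yaw -73.6 xax [ 0.0057 -0.0042 -1.    ] [ 1.3  0.4 -0.6]
dish_floor 0.85 [ 0.579  -0.2838 -0.0019]
dish_floor 0.49 [ 0.3524 -0.1424  0.0007]
nut_foot 0.85 [ 0.6569 -0.0076 -0.0019]
nut_foot 0.72 [ 0.5812 -0.2793  0.0047]
nut_foot 0.67 [ 0.5697 -0.0103 -0.0029]
nut_mid 0.96 [ 0.6544 -0.0092  0.0147]
nut_mid 0.61 [ 0.5692 -0.0058  0.016 ]
[('burin', 0.7, array([0.548, 0.186, 0.004])), ('burin', 0.61, array([ 0.384, -0.481,  0.002])), ('burin', 0.5, array([ 0.545, -0.094, -0.001])), ('ink_can', 0.9, array([ 0.66 , -0.473,  0.   ])), ('ink_can', 0.85, array([ 0.548, -0.53 ,  0.   ])), ('ink_can', 0.66, array([ 0.545, -0.09 , -0.003])), ('oil_bottle', 0.6, array([ 0.415, -0.593,  0.001])), ('linen_tester', 0.39, array([ 0.353, -0.139, -0.001]))]
```

View pics/w6.png

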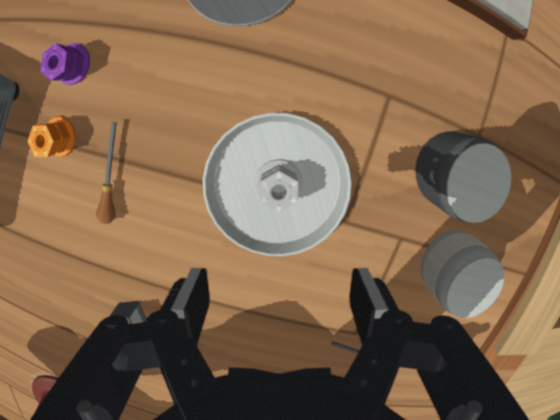

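The nut stands upright on its flange in the middle of the dish at (279,186). The hand is clear at z = 0.20, and the burin and tins are undisturbed. Handing in.

```bash
python3 -c "
from station import finish_job
print(finish_job())"
```

```text
the job is handed in; nothing more can be done
None
```

The clamp nut is off the spindle and standing upright on its flange, close to the middle of the aluminium dish. I handed the job in at about 22 s of the 64 s allowed.

- **Undoing:** I gripped the nut on its flats at 30 N and turned it about 223° clockwise, following it up as it climbed. It left the thread by then. Sampled forces during turning and the light test lifts stayed below about 4.5 N. I read forces only at the end of each short move, so a brief peak in between would not show.
- **Placing:** I lifted the nut straight off the spindle. It touched down in the dish at about 3 N, and I opened the fingers slowly.
- **Last checks:** The final wrist picture shows the nut upright in the dish and the gripper empty about 0.2 m above the bench. The purple and one orange look-alike, a burin and the two tins in view look undisturbed. In the top camera, the positions I measured both before and after for the burins, one tin and the oil bottle agree within about 4 mm.
- **Disagreements:**
  - Estimates of the dish middle from the different views differed by up to about 6 mm, well inside the dish's flat floor.
  - The nut had shifted 1–2 mm up in the fingers by the time it was set down.
  - The detector twice took other objects for the tools and tins, which I put down to false reports.
- **Not checked:** I did not measure the ink knife, brayer, spare lap or second ink tin (`ink_can2`) separately. I also did not look at the hone and lap again after carrying the nut away.

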